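# Make up the pipe kit and the electrical kit

## Task

Make up two repair kits from the stock on the bench, one thing to a cell and all standing upright. The blue tray gets the sight glass in its cork-lined cell, and the brass coupling and the blue-capped jar in its two bare cells, either way round; the yellow tray gets the orange work lamp in its cork-lined cell and the grey junction box in its bare one. Set the sight glass and the lamp down gently, do not drop them, and leave the red-capped jar and the black coupling standing where they are.

Things in the scene. Friction and masses are not known exactly. Their poses are not given: they have to be found in the camera images.
- blue_tray: Blue open tray of the pipe kit, heavy, outer 80 (x) by 232 (y) mm, walls and dividers 4 mm thick, 20 mm high. Origin: centre of its underside. Three cells, 72 x 72 mm inside, centred at x = 0, y = -76, 0 and +76 mm in its frame. The +76 cell is lined with brown cork, whose top is 8 mm above the underside; the bare floors are at 4 mm. Turned at most 12 degrees; left or right of the yellow tray.
- yellow_tray: Yellow open tray of the electrical kit, heavy, outer 80 (x) by 156 (y) mm, walls and divider 4 mm thick, 20 mm high. Origin: centre of its underside. Two cells, 72 x 72 mm inside, centred at x = 0, y = -38 and +38 mm in its frame. The -38 cell is lined with brown cork, whose top is 8 mm above the underside; the bare floor is at 4 mm. Turned at most 12 degrees.
- sight_glass: Sight glass for a pipe: a pale green glass barrel between two bright steel end collars, upright round cylinder 42 mm in diameter, 66 mm high, black hole in the top; about 0.2 kg. The upper steel collar is the top 24 mm. Origin: centre of its underside, z up. Starts upright on the bench, at any of the seven stock places. Belongs to the pipe kit.
- brass_coupling: Brass pipe coupling: upright cylinder with two collars and a hexagon waist, all brass, 38 mm in diameter, 58 mm high, dark hole in the top; about 0.18 kg. Origin: centre of its underside, z up. Starts upright on the bench, at any of the seven stock places. Belongs to the pipe kit.
- blue_jar: White jar of jointing paste with a BLUE ribbed screw cap (top 20 mm), 44 mm in diameter, 60 mm high; about 0.13 kg. Origin: centre of its underside, z up. Starts upright on the bench, at any of the seven stock places. Belongs to the pipe kit.
- work_lamp: Small work lamp: orange upright cylinder with a black band and a white lens on top, 42 mm in diameter, 62 mm high; about 0.15 kg. Origin: centre of its underside, z up. Starts upright on the bench, at any of the seven stock places. Belongs to the electrical kit.
- junction_box: Grey electrical junction box, 48 (its x) by 42 (its y) by 52 (high) mm, with round black knock-outs on the sides and four small screws in the lid; about 0.15 kg; turned by up to 40 degrees at the start. Origin: centre of its underside, z up. Starts upright on the bench, at any of the seven stock places. Belongs to the electrical kit.
- red_jar: White jar with a RED ribbed screw cap, otherwise the same as the blue-capped one (44 mm in diameter, 60 mm high). Origin: centre of its underside, z up. Starts upright on the bench, at any of the seven stock places. Not wanted in either kit: stays where it is.
- black_coupling: Black plastic pipe coupling with a grey waist, otherwise shaped as the brass one (38 mm in diameter, 58 mm high). Origin: centre of its underside, z up. Starts upright on the bench, at any of the seven stock places. Not wanted in either kit: stays where it is.

How it is judged:
By the outcome, as a careful person would: the job done as asked, in the order asked, and still so for the second after the job is handed in, with the robot touching nothing.
It also fails if it takes over 106 s, if anything falls off the work surface, if the arm or the gripper's body presses on something with over 40 N, if the wrist force passes 120 N, or if a joint passes its speed limit or range.

## Robot

A 6-joint arm with a two-finger parallel gripper is mounted at the origin on the work surface. World frame = base frame: x ahead of the robot, y to its left, z up, the work surface at z = 0. Lengths are in m, angles in rad, forces in N, time in s.
With the tool pointing down it reaches from about 0.25 to 0.775 m from the base axis. Payload 4 kg.
Tool frame: the origin (TCP) lies midway between the tips of the shut fingers; the grasp point (between the pads) lies 19 mm behind it (robot.pinch_z is the distance from the TCP to the grasp point, in m); x points along the fingers, y is the direction in which the jaws open and shut, and the axes are right-handed (so a half turn about x gives the same grasp; the last joint's range is limited). The gripper opens to 94 mm and grips with 3 to 60 N. Pads are 16 mm wide; open, the fingers measure 119 mm over their backs; the gripper's body (75 mm by 177 mm) begins 78 mm behind the grasp point.
Start: joints at [-1.213, 0.087, 1.371, -0, 1.684, -0.103], TCP at [0.245, -0.493, 0.206] pointing down, gripper open.
Joint ranges: [-3.1, 3.1], [-0.76, 2.03], [0.27, 2.55], [-1.08, 4.22], [0.17, 2.65], [-2.57, 2.57]. Speed limits (rad/s): [2.79, 2.79, 3.14, 3.14, 3.14, 3.14].

## Interface

Orientations are given as [roll, pitch, yaw] about the fixed x, y, z axes, in that order (R = Rz(yaw) Ry(pitch) Rx(roll)).
In Python, from bench import robot, imaging gives the robot as it stands. The module is installed in compiled form; this text tells all that it offers.
- The arm moves only by the tool drive_tool, never from a script. Its argument "commands" is a list that holds one entry, the list of rows, each a list of 4 numbers: the shift along the tool's x, y, z as a fraction of full scale, then the turn about the tool's x as a fraction of full scale. A call has 1 to 20 rows; each row shifts and turns the commanded pose from where the row before left it, along the tool's axes as they then stand; what a row does not reach is not made up. Full scale, the value 1, is 0.25 m for a shift and 360 degrees for a turn. A row lasts 1/10 s, in which the tool goes at most 50 mm and 8.59 degrees, less where a joint would pass 70% of its speed; a pose out of reach is approached as far as the arm can. A call with a number of a shift or a turn outside -1 to 1 is refused whole. A call with a gripper value outside its range is refused whole. "grip" is the opening, from 0 (shut) to 1 (fully open), set as the call begins (left out, the last holds). The fingers move at their own pace and stop on an object; the grip force is fixed at half the most. Time passes only in rows, so rows that do not move let the fingers close. It gives the time, the measured TCP pose, the force and the opening at its end, in the units of the state.
- robot.get_obs(): the state, without advancing time (a new reading comes with each control period).
- imaging.snapshot(name): name is "side" or "top"; returns a dict with "pixels" (480x640x3 uint8, red, green, blue), "z_map" (480x640 float32, m along the optical axis (not along the pixel's ray), 0 where there is no reading), "mtx" (3x3 intrinsics, pixels), "k1" (the pictures are not rectified: a ray, as slopes to the right and down, at radius r is drawn at 1 + k1 r^2 times it, then the intrinsics apply), "extrinsics" (4x4, takes a point from world to camera coordinates). Camera axes: x right, y up, looking along -z (the intrinsics and any distortion apply to the point x, -y, -z); pixel columns grow to the right and rows downward; lengths in m; the calibration is good to about 2 mm. A picture is of the moment at which its call begins.
- robot.close_job(): hands the job in, once; it reports no verdict.
The state is a dict: "time": time; "joint_positions": joint angles; "qvel": joint speeds; "joint_torque": joint torques, N m; "tool_pos": TCP position; "ee_rot": TCP orientation; "wrist_force": force on the tool from outside, world axes, zero at the start; "wrist_torque": the same for the moment, N m; "width": finger opening in m.
Only numpy, scipy, OpenCV 4.12 (cv2) and the standard library are available. Lean on these libraries where they do the work, as an engineer would, in place of code of your own. Each camera call takes 0.05 s, during which the arm holds its last target.

## Working session

There is one attempt and no reset: what is moved stays moved. The work goes in short steps, Python scripts to look and compute and a tool call to move; the robot and the scene stay as the last step left them, time stands still between calls to the robot, and variables do not carry over. Pictures are saved under pics/ and viewed, and the job is handed in when it is done.

Besides the shell and the picture viewer there is one more tool, called as name(argument=value, ...) on one line, values as JSON. drive_tool: Moves the arm, as the interface text tells. Shift numbers are shares of 0.25 m and turn numbers shares of 360 degrees, none past 1 either way. Its arguments: {"type":"object","properties":{"commands":{"type":"array","items":{"type":"array","items":{"type":"array","items":{"type":"number","minimum":-1,"maximum":1}}}},"grip":{"type":"number"}},"required":["commands"]}

```bash
mkdir -p pics; ls
python3 - <<'E'
from bench import robot, imaging
import cv2, numpy as np
o=robot.get_obs(); print({k:np.round(v,3) for k,v in o.items()})
print(robot.pinch_z)
for n in ("top","side"):
    s=imaging.snapshot(n); np.savez(f"{n}0.npz",**s)
    cv2.imwrite(f"pics/{n}0.png",s["pixels"][:,:,::-1])
    print(n,s["mtx"],s["k1"],s["extrinsics"])
E
```

```text
pics
{'time': np.float64(0.0), 'joint_positions': array([-1.213,  0.088,  1.372, -0.   ,  1.684, -0.103]), 'qvel': array([ 0.001, -0.001,  0.001,  0.001,  0.   , -0.   ]), 'joint_torque': array([ 1.0000e-03, -3.4017e+01, -3.0243e+01,  7.2000e-02,  3.3000e-02,
       -0.0000e+00]), 'tool_pos': array([ 0.244, -0.492,  0.204]), 'ee_rot': array([-1.671,  1.569,  1.931]), 'wrist_force': array([ 0.466,  0.929, -0.614]), 'wrist_torque': array([-0.034, -0.033,  0.002]), 'width': np.float64(0.094)}
0.0188
top [[587.475714     0.         315.84654931]
 [  0.         587.475714   258.52108405]
 [  0.           0.           1.        ]] -0.19549466348752112 [[-9.25713893e-04 -9.99981511e-01 -6.01003583e-03 -9.47672524e-03]
 [ 9.93286874e-01 -1.61468497e-03  1.15665810e-01 -5.84078331e-01]
 [-1.15673375e-01 -5.86261626e-03  9.93270004e-01 -1.09024564e+00]
 [ 0.00000000e+00  0.00000000e+00  0.00000000e+00  1.00000000e+00]]
side [[441.19526132   0.         324.5217173 ]
 [  0.         441.19526132 235.93737771]
 [  0.           0.           1.        ]] -0.04686838345203588 [[-0.9959262  -0.09014471  0.00222358  0.54233358]
 [ 0.06475957 -0.69787453  0.7132863  -0.06640384]
 [-0.06274721  0.7105245   0.70086926 -0.64070166]
 [ 0.          0.          0.          1.        ]]
```

View pics/top0.png

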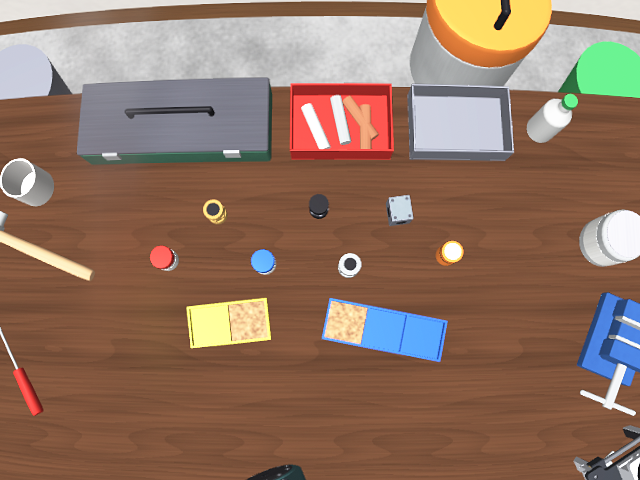

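View pics/side0.png

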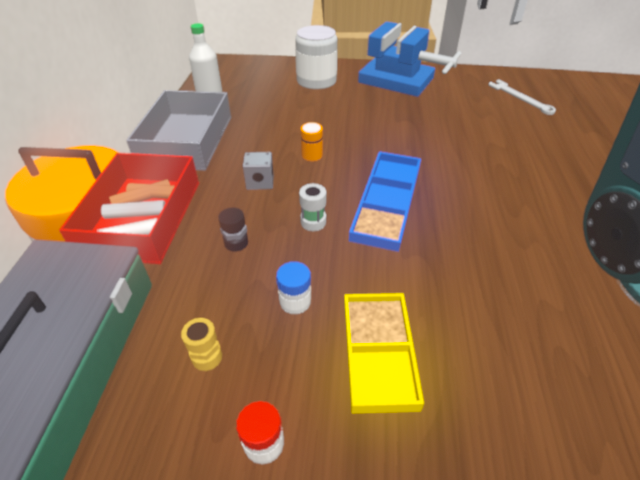

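The top view shows all the stock and both trays. From left to right the stock is brass (214,211), red jar (162,258), blue jar (263,261), black coupling (318,206), sight glass (349,265), junction box (400,209) and lamp (452,252). The yellow tray is at (229,323) with cork on its right, and the blue tray is at (385,330) with cork on its left. The side view agrees.

```bash
cat > h.py <<'E'
import numpy as np, cv2
def load(n): return dict(np.load(n))
def rays(s,uv):
    K=s["mtx"]; k=float(s["k1"])
    uv=np.asarray(uv,float).reshape(-1,1,2)
    p=cv2.undistortPoints(uv,K,np.array([k,0,0,0,0.]),).reshape(-1,2)
    return np.c_[p[:,0],-p[:,1],-np.ones(len(p))]   # per unit depth
def cast(s,uv,z):
    E=s["extrinsics"]; R=E[:3,:3]; t=E[:3,3]
    d=rays(s,uv)@R; c=-R.T@t
    return c+d*((z-c[2])/d[:,2])[:,None]
def proj(s,P):
    E=s["extrinsics"]; q=np.atleast_2d(P)@E[:3,:3].T+E[:3,3]
    x=np.c_[q[:,0],-q[:,1]]/-q[:,2:]; r2=(x**2).sum(1,keepdims=True)
    x=x*(1+float(s["k1"])*r2); K=s["mtx"]; return x*K[0,0]+K[:2,2]
def cloud(s):
    H,W=s["z_map"].shape; v,u=np.mgrid[:H,:W]
    d=rays(s,np.c_[u.ravel(),v.ravel()])*s["z_map"].ravel()[:,None]
    E=s["extrinsics"]; P=(d-E[:3,3])@E[:3,:3]
    P[s["z_map"].ravel()==0]=np.nan
    return P.reshape(H,W,3)
E
python3 - <<'E'
from h import *
for n in ("top","side"):
    s=load(n+"0.npz"); P=cloud(s)
    ok=(P[...,0]>.25)&(P[...,0]<.62)&(abs(P[...,1])<.42)&(P[...,2]>.03)&(P[...,2]<.1)
    nn,lab,st,ce=cv2.connectedComponentsWithStats(ok.astype(np.uint8))
    print(n)
    for i in range(1,nn):
        if st[i,4]<60: continue
        m=lab==i; z=np.percentile(P[m][:,2],90)
        t=m&(P[...,2]>z-.006); v,u=np.nonzero(t)
        pts=np.c_[u,v].astype(np.float32)
        w=cast(s,pts,z)
        (c,r)=cv2.minEnclosingCircle((w[:,:2]*1000).astype(np.float32))
        print(np.round(ce[i]),st[i,4],"z",round(z,4),"circ",np.round(c,1),round(r,1),"mean",np.round(w[:,:2].mean(0)*1000,1), s["pixels"][t].mean(0).round())
    hsv=cv2.cvtColor(s["pixels"],cv2.COLOR_RGB2HSV)
    tz=(P[...,2]>.012)&(P[...,2]<.026)&(P[...,0]>.2)&(P[...,0]<.55)&(abs(P[...,1])<.42)
    for nm,lo,hi in (("blue",95,125),("yellow",24,34)):
        m=((hsv[...,0]>=lo)&(hsv[...,0]<=hi)&(hsv[...,1]>110)&(hsv[...,2]>80)).astype(np.uint8)
        nn,lab,st,ce=cv2.connectedComponentsWithStats(m)
        best=[i for i in range(1,nn) if st[i,4]>800]
        for i in best:
            q=(lab==i); 
            pr=P[q]; 
            if not(.2<np.nanmedian(pr[:,0])<.5): continue
            g=q.astype(np.uint8); cs,_=cv2.findContours(g,cv2.RETR_EXTERNAL,cv2.CHAIN_APPROX_NONE)
            c=max(cs,key=cv2.contourArea)[:,0].astype(float)
            w=cast(s,c,0.02)[:,:2]*1000
            print(nm,st[i],np.nanmedian(pr,0).round(3),"rect@z20",cv2.minAreaRect(w.astype(np.float32)))
E
```

```text
top
[450. 252.] 462 z 0.0656 circ [ 593.6 -266.1] 21.5 mean [ 593.9 -266.2] [253. 234. 191.]
[162. 257.] 488 z 0.063 circ [585.3 283.1] 22.4 mean [585.1 283.6] [251. 102.  94.]
[263. 261.] 457 z 0.0633 circ [577.5  90.5] 22.0 mean [577.6  90. ] [101. 179. 253.]
[349. 264.] 412 z 0.0692 circ [570.  -72.6] 20.9 mean [570.3 -72.7] [184. 186. 189.]
blue [ 577  293   63   93 3662] [ 0.418 -0.586  0.034] rect@z20 ((422.34820556640625, -623.9108276367188), (139.23280334472656, 168.13961791992188), 67.47332000732422)
blue [ 322  298  126   64 3671] [ 0.441 -0.174  0.006] rect@z20 ((448.1853942871094, -142.09640502929688), (233.4220428466797, 81.49214172363281), 78.87223052978516)
side
[311. 135.] 514 z 0.0623 circ [ 593.1 -261.1] 24.4 mean [ 593.5 -261.4] [243. 200. 142.]
[312. 199.] 735 z 0.0669 circ [569.7 -70.3] 23.4 mean [569.9 -69.9] [174. 171. 172.]
[293. 281.] 1120 z 0.0607 circ [576.9  92.4] 23.7 mean [577.2  92.4] [ 66. 140. 239.]
[259. 427.] 1898 z 0.0606 circ [584.9 285.7] 22.6 mean [584.8 286. ] [241.  40.   4.]
blue [ 359   22   76   74 3232] [ 0.42  -0.587  0.046] rect@z20 ((408.46331787109375, -746.6375732421875), (476.4981689453125, 185.1333465576172), 84.72042083740234)
blue [ 349  152   72   99 3284] [ 0.445 -0.165  0.007] rect@z20 ((449.4182434082031, -134.01353454589844), (250.6763458251953, 81.13004302978516), 78.51276397705078)
yellow [ 344  293   80  121 5834] [0.456 0.188 0.005] rect@z20 ((460.9940490722656, 162.54415893554688), (82.72734832763672, 166.17977905273438), 6.412856101989746)
```

Run:
```python
from h import *
H=dict(sight=.066,brass=.058,bjar=.060,lamp=.062,box=.052,rjar=.060,black=.058)
G=dict(sight=(.57,-.07),brass=(.68,.18),bjar=(.577,.09),lamp=(.593,-.265),box=(.68,-.16),rjar=(.585,.285),black=(.69,-.01))
for n in ("top","side"):
    s=load(n+"0.npz"); P=cloud(s); print(n)
    ok=(P[...,0]>.25)&(P[...,0]<.76)&(abs(P[...,1])<.42)&(P[...,2]>.03)&(P[...,2]<.09)
    nn,lab,st,ce=cv2.connectedComponentsWithStats(ok.astype(np.uint8))
    for i in range(1,nn):
        if not 60<st[i,4]<2500: continue
        m=lab==i; z=np.percentile(P[m][:,2],90); xy=np.nanmedian(P[m],0)[:2]
        nm=min(G,key=lambda k:np.hypot(*(np.array(G[k])-xy)))
        t=m&(P[...,2]>z-.005); v,u=np.nonzero(t)
        w=cast(s,np.c_[u,v],H[nm])[:,:2]*1000
        hull=cv2.convexHull(w.astype(np.float32))
        c,r=cv2.minEnclosingCircle(hull)
        M=cv2.moments(hull)
        print(nm,np.round(ce[i]),round(z,4),"circ",np.round(c,1),round(r,1),"hullcen",np.round([M['m10']/M['m00'],M['m01']/M['m00']],1), "rect" if nm=="box" else "", cv2.minAreaRect(hull) if nm=="box" else "")
    hsv=cv2.cvtColor(s["pixels"],cv2.COLOR_RGB2HSV)
    for nm,lo,hi,x,y in (("blue",95,125,.45,-.14),("yellow",22,38,.46,.165)):
        d=np.hypot(P[...,0]-x,P[...,1]-y)<.15
        m=(((hsv[...,0]>=lo)&(hsv[...,0]<=hi)&(hsv[...,1]>90)&(hsv[...,2]>80))&d).astype(np.uint8)
        nn,lab,st,ce=cv2.connectedComponentsWithStats(m)
        i=1+np.argmax(st[1:,4])
        c,_=cv2.findContours((lab==i).astype(np.uint8),cv2.RETR_EXTERNAL,cv2.CHAIN_APPROX_NONE)
        c=c[0][:,0].astype(float)
        for z in (.02,0.):
            w=cast(s,c,z)[:,:2]*1000
            r=cv2.minAreaRect(w.astype(np.float32))
            print(nm,z,np.round(r[0],1),np.round(r[1],1),round(r[2],2))
        px=cv2.approxPolyDP(c.astype(np.float32)[:,None],8,True)[:,0]; print(px.tolist(), cast(s,px,.02)[:,:2].round(4).tolist())
```

```text
top
black [318. 204.] 0.0613 circ [686.3 -14.5] 19.3 hullcen [686.5 -14.8]  
box [400. 209.] 0.0558 circ [ 678.9 -172.2] 30.6 hullcen [ 679.5 -172.2] rect ((679.6740112304688, -172.2782745361328), (48.37664031982422, 42.1927490234375), 7.962976932525635)
brass [214. 210.] 0.0614 circ [677.1 186.6] 19.5 hullcen [676.9 186.2]  
lamp [450. 252.] 0.0656 circ [ 594.4 -267.3] 21.3 hullcen [ 594.6 -267.2]  
rjar [162. 257.] 0.063 circ [585.7 284. ] 22.5 hullcen [585.3 284.3]  
bjar [263. 261.] 0.0633 circ [577.8  90.7] 21.9 hullcen [578.1  90.4]  
sight [349. 264.] 0.0692 circ [570.8 -72.9] 20.6 hullcen [570.8 -72.9]  
blue 0.02 [ 448.2 -142.1] [233.7  82. ] 78.83
blue 0.0 [ 448.1 -144.3] [237.9  83.4] 78.83
[[329.0, 298.0], [322.0, 338.0], [440.0, 360.0], [447.0, 321.0]] [[0.5092, -0.0354], [0.4325, -0.0218], [0.3886, -0.2489], [0.4636, -0.2637]]
yellow 0.02 [461.3 159.6] [ 82.8 159.1] 6.34
yellow 0.0 [461.4 162.7] [ 84.3 161.9] 6.34
[[266.0, 298.0], [187.0, 306.0], [190.0, 347.0], [270.0, 339.0]] [[0.5092, 0.086], [0.4932, 0.2403], [0.4139, 0.2332], [0.4305, 0.0779]]
side
lamp [311. 135.]
[... 358 characters left out ...]
0.7 hullcen [685.9 -14.7]  
bjar [293. 281.] 0.0607 circ [577.5  91.5] 23.3 hullcen [577.4  91.1]  
brass [199. 337.] 0.0587 circ [675.6 186.9] 20.6 hullcen [675.7 186.9]  
rjar [259. 427.] 0.0606 circ [584.9 285.1] 22.4 hullcen [584.9 285.1]  
blue 0.02 [ 449.6 -133.4] [250.7  82.3] 78.54
blue 0.0 [ 447.3 -158.3] [261.3  85.7] 78.54
[[379.0, 152.0], [349.0, 240.0], [398.0, 250.0], [420.0, 159.0]] [[0.4637, -0.2617], [0.5088, -0.0186], [0.435, -0.0043], [0.3868, -0.2459]]
yellow 0.02 [461.  162.5] [ 83.5 166.9] 6.33
yellow 0.0 [459.1 150.1] [ 87. 174.] 6.33
[[345.0, 294.0], [351.0, 412.0], [420.0, 411.0], [403.0, 293.0]] [[0.509, 0.0854], [0.4929, 0.2483], [0.4171, 0.2407], [0.4304, 0.0765]]
```

Run:
```python
import cv2
a=cv2.imread("pics/top0.png"); cv2.imwrite("pics/top0z.png",cv2.resize(a[285:375,175:460],None,fx=2.8,fy=2.8,interpolation=cv2.INTER_CUBIC))
a=cv2.imread("pics/side0.png"); cv2.imwrite("pics/side0z.png",cv2.resize(a[140:420,180:430],None,fx=2.1,fy=2.1,interpolation=cv2.INTER_CUBIC))
```

```text
(no output)
```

View pics/top0z.png

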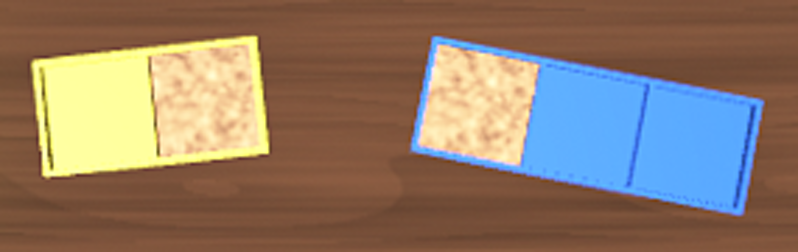

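View pics/side0z.png

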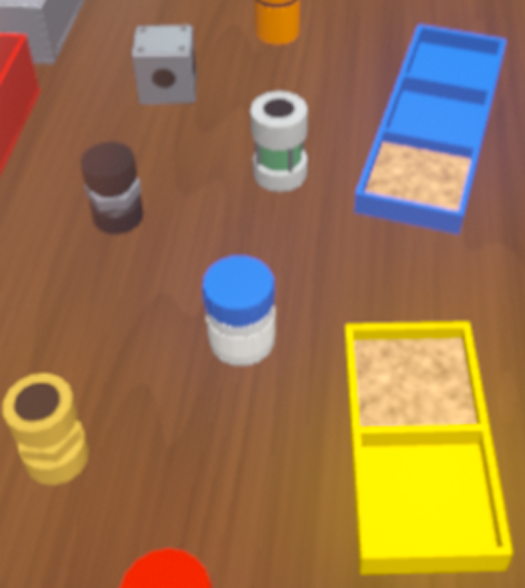

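The zoomed views show the blue tray's cork cell at its +y end, with its tray +y pointing about -11°. The yellow tray's cork is at its -y end and the tray is turned about +6°. Next I'll check the tool axes and how high the toolbox and bins are.

```bash
cat >> h.py <<'E'
from scipy.spatial.transform import Rotation as Ro
def state():
    from bench import robot
    o=robot.get_obs(); R=Ro.from_euler('xyz',o["ee_rot"]).as_matrix()
    print("t",round(float(o["time"]),2),"tcp",np.round(o["tool_pos"]*1000,1),"w",round(float(o["width"])*1000,1),"F",np.round(o["wrist_force"],1),"J6",np.round(o["joint_positions"],2))
    return o,R
def goto(x,y,z,jaw):
    """jaw: deg, direction of tool y in world (mod 180). prints turn, then shifts after the turn"""
    o,R=state()
    cur=np.degrees(np.arctan2(R[1,1],R[0,1])); dw=(jaw-cur+90)%180-90
    # tool x is down: turn +a about tool x = world yaw -a
    print("cur jaw",round(cur,2),"turn deg about tool x",round(-dw,2),"frac",round(-dw/360,4))
    R2=R@Ro.from_euler('x',-dw,degrees=True).as_matrix()
    d=R2.T@(np.array([x,y,z])-o["tool_pos"]*1000)
    print("shift mm",np.round(d,1),"frac",np.round(d/250,3), "alt turn", round((-dw-180*np.sign(-dw))/360,4))
    return d
E
python3 - <<'E'
from h import *
o,R=state(); print(R.round(3))
s=load("top0.npz");P=cloud(s)
for nm,(u0,u1,v0,v1) in dict(toolbox=(80,270,85,165),red=(290,393,85,165),grey=(410,512,90,160)).items():
    q=P[v0:v1,u0:u1].reshape(-1,3); q=q[q[:,2]>.03]; print(nm,np.nanpercentile(q,[1,50,99],axis=0).round(3).tolist())
goto(570.2,-72.6,160,0)
E
```

```text
t 0.1 tcp [ 244.4 -492.2  204.4] w 94.0 F [0.2 0.9 0.9] J6 [-1.21  0.09  1.37  0.    1.68 -0.1 ]
[[-0.001  0.445 -0.896]
 [ 0.002 -0.896 -0.445]
 [-1.    -0.002 -0.   ]]
toolbox [[0.781, 0.082, 0.036], [0.845, 0.263, 0.083], [0.923, 0.453, 0.112]]
red [[0.789, -0.158, 0.03], [0.848, -0.067, 0.046], [0.928, 0.039, 0.064]]
grey [[0.789, -0.398, 0.03], [0.826, -0.316, 0.048], [0.928, -0.199, 0.064]]
t 0.1 tcp [ 244.4 -492.2  204.4] w 94.0 F [0.2 0.9 0.9] J6 [-1.21  0.09  1.37  0.    1.68 -0.1 ]
cur jaw -63.6 turn deg about tool x -63.6 frac -0.1767
shift mm [  45.   325.9 -419.5] frac [ 0.18   1.303 -1.678] alt turn 0.3233
```

drive_tool(commands=[[[0.02,0,0,-0.021],[0.02,0,0,-0.021],[0.02,0,0,-0.021],[0.02,0,0,-0.021],[0.02,0,0,-0.021],[0.02,0,0,-0.021],[0.02,0,0,-0.02],[0,0,0,0]]], grip=1)

```text
time: 0.9
tool_pos: [0.2443, -0.4919, 0.169]
ee_rot: [-2.602, 1.568, 1.918]
wrist_force: [-0.6, 0.8, -0.7]
width: 0.0941
```

Run:
```python
from h import *
goto(570.2,-72.6,140,-11)
```

```text
t 0.9 tcp [ 244.3 -491.9  169. ] w 94.1 F [-0.6  0.8 -0.7] J6 [-1.21  0.1   1.43  0.    1.62 -1.02]
cur jaw -11.05 turn deg about tool x -0.05 frac -0.0001
shift mm [  29.8  240.  -473.7] frac [ 0.119  0.96  -1.895] alt turn 0.4999
```

drive_tool(commands=[[[0,0.06,-0.118,0],[0,0.06,-0.118,0],[0,0.06,-0.118,0],[0,0.06,-0.118,0],[0,0.06,-0.118,0],[0,0.06,-0.118,0],[0,0.06,-0.118,0],[0,0.06,-0.118,0],[0,0.06,-0.118,0],[0,0.06,-0.118,0],[0,0.06,-0.118,0],[0,0.06,-0.118,0],[0,0.06,-0.118,0],[0,0.06,-0.118,0],[0,0.06,-0.118,0],[0,0.06,-0.118,0],[0,0,-0.007,0],[0,0,0,0],[0,0,0,0]]])

```text
time: 2.8
tool_pos: [0.5703, -0.0744, 0.1705]
ee_rot: [-0.538, 1.57, -2.303]
wrist_force: [-1.3, -1.4, 0.2]
width: 0.0943
```

Run:
```python
from h import *
goto(570.2,-72.6,140,-11)
from bench import imaging
for n in ("top","side"):
    s=imaging.snapshot(n); np.savez(f"{n}1.npz",**s)
    cv2.imwrite(f"pics/{n}1.png",s["pixels"][:,:,::-1])
state()
```

```text
t 2.8 tcp [570.3 -74.4 170.5] w 94.3 F [-1.3 -1.4  0.2] J6 [-0.23  0.15  1.37 -0.    1.62 -0.03]
cur jaw -11.14 turn deg about tool x -0.14 frac -0.0004
shift mm [30.5 -0.4 -1.8] frac [ 0.122 -0.002 -0.007] alt turn 0.4996
t 2.9 tcp [570.3 -74.7 170.7] w 94.1 F [ 0.3  0.6 -0.3] J6 [-0.23  0.15  1.37 -0.    1.62 -0.03]
```

View pics/side1.png

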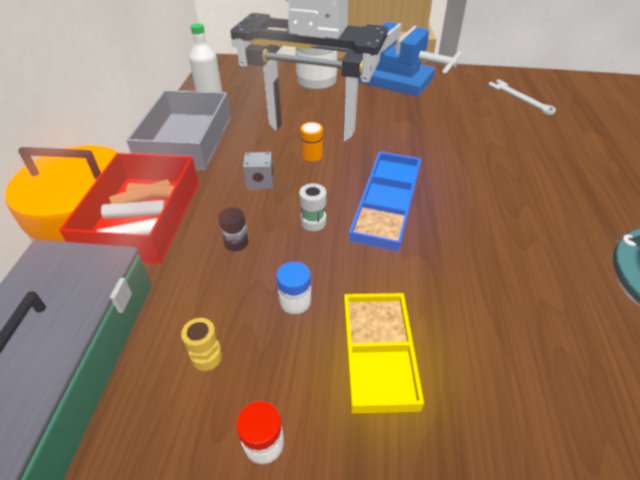

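View pics/top1.png

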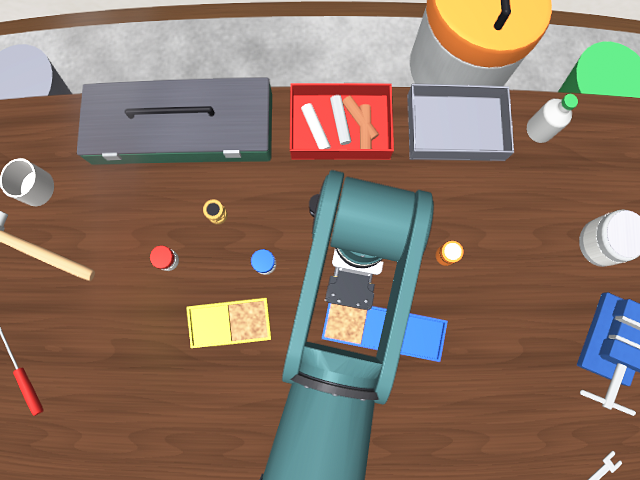

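The side picture shows the open fingers, with tips near (276,130) and (350,138), above the sight glass at (313,205). The top camera's view is hidden by the arm. I'll check the tips against the projection.

Run:
```python
from h import *
s=load("side1.npz")
a=np.radians(-11.1); u=np.array([np.cos(a),np.sin(a),0]); v=np.array([-u[1],u[0],0]); c=np.array([.5703,-.0746,.1706])
for t in (-.0595,-.047,.047,.0595):
    for w in (-.008,.008): print(t,w,proj(s,c+t*u+w*v).round(1))
    
im=s["pixels"][90:170,240:380]; cv2.imwrite("pics/side1z.png",cv2.resize(im[:,:,::-1],None,fx=5,fy=5,interpolation=cv2.INTER_CUBIC))
```

```text
-0.0595 -0.008 [[354.3 135.4]]
-0.0595 0.008 [[351.5 141.5]]
-0.047 -0.008 [[345.4 134. ]]
-0.047 0.008 [[342.5 140.1]]
0.047 -0.008 [[281.3 124.1]]
0.047 0.008 [[277.3 129.8]]
0.0595 -0.008 [[273.1 122.8]]
0.0595 0.008 [[269.  128.4]]
```

View pics/side1z.png

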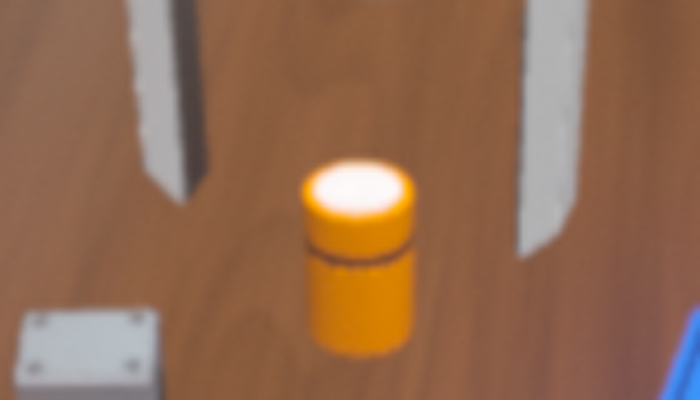

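drive_tool(commands=[[[0.06,0,-0.006,0],[0.08,0,0,0],[0.08,0,0,0],[0.08,0,0,0],[0.08,0,0,0],[0.08,0,0,0],[0.04,0,0,0],[0.02,0,0,0],[0.02,0,0,0],[0,0,0,0],[0,0,0,0]]])

```text
time: 4.0
tool_pos: [0.5717, -0.0723, 0.0363]
ee_rot: [1.488, 1.569, -0.276]
wrist_force: [-0.0, -0.1, -0.1]
width: 0.0942
```

drive_tool(commands=[[[0,0,0,0],[0,0,0,0],[0,0,0,0],[0,0,0,0],[0,0,0,0],[0,0,0,0]]], grip=0)

```text
time: 4.6
tool_pos: [0.5711, -0.0722, 0.0355]
ee_rot: [0.246, 1.571, -1.518]
wrist_force: [0.2, -0.4, 0.9]
width: 0.0494
```

drive_tool(commands=[[[0,0,0,0],[0,0,0,0],[0,0,0,0],[0,0,0,0]]])

```text
time: 5.0
tool_pos: [0.571, -0.0721, 0.0354]
ee_rot: [-1.233, 1.571, -2.997]
wrist_force: [0.1, 0.7, -0.1]
width: 0.0417
```

drive_tool(commands=[[[-0.02,0,0,0],[-0.04,0,0,0],[-0.08,0,0,0],[-0.08,0,0,0],[-0.08,0,0,0],[-0.08,0,0,0],[0,0,0,0],[0,0,0,0]]])

```text
time: 5.8
tool_pos: [0.5713, -0.0722, 0.1308]
ee_rot: [1.444, 1.57, -0.319]
wrist_force: [0.2, 0.2, -2.8]
width: 0.0412
```

Run:
```python
from h import *
goto(463.0,-67.5,60,-11.2)
from bench import imaging
for n in ("side",):
    s=imaging.snapshot(n); np.savez(f"{n}2.npz",**s)
    cv2.imwrite(f"pics/{n}2.png",s["pixels"][:,:,::-1])
```

```text
t 5.8 tcp [571.3 -72.2 130.8] w 41.2 F [ 0.2  0.2 -2.8] J6 [-0.22  0.17  1.43 -0.    1.54 -0.03]
cur jaw -11.04 turn deg about tool x 0.16 frac 0.0004
shift mm [  70.7 -107.2   16.4] frac [ 0.283 -0.429  0.066] alt turn -0.4996
```

View pics/side2.png

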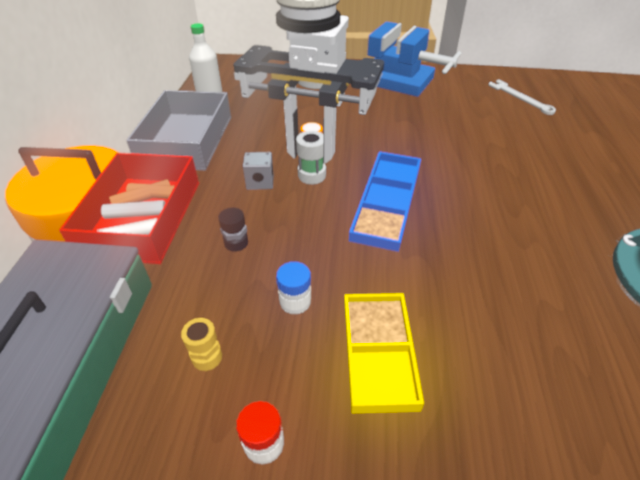

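The side picture shows the sight glass held upright by its collar at (312,160). I'll carry it to the blue tray's cork cell.

drive_tool(commands=[[[0,-0.04,0.006,0],[0,-0.07,0.01,0],[0,-0.08,0.01,0],[0,-0.08,0.01,0],[0,-0.08,0.01,0],[0,-0.05,0.01,0],[0,-0.029,0.01,0],[0.05,0,0,0],[0.08,0,0,0],[0.07,0,0,0],[0.04,0,0,0],[0,0,0,0],[0,0,0,0]]])

```text
time: 7.15
tool_pos: [0.4631, -0.0679, 0.0704]
ee_rot: [0.793, 1.571, -0.97]
wrist_force: [-0.0, 0.7, -2.7]
width: 0.0416
```

Run:
```python
from h import *
goto(463.0,-67.5,43.4,-11.2)
```

```text
t 7.15 tcp [463.1 -67.9  70.4] w 41.6 F [-0.   0.7 -2.7] J6 [-0.27 -0.03  1.76 -0.    1.41 -0.07]
cur jaw -11.03 turn deg about tool x 0.17 frac 0.0005
shift mm [27.  -0.2 -0.4] frac [ 0.108 -0.001 -0.001] alt turn -0.4995
```

drive_tool(commands=[[[0.03,0,0,0],[0.03,0,0,0],[0.016,0,0,0],[0.012,0,0,0],[0.008,0,0,0],[0.004,0,0,0],[0.004,0,0,0],[0,0,0,0]]])

```text
time: 7.95
tool_pos: [0.4627, -0.0678, 0.0445]
ee_rot: [0.981, 1.571, -0.783]
wrist_force: [0.1, -0.7, -2.8]
width: 0.0419
```

drive_tool(commands=[[[0.003,0,0,0],[0.002,0,0,0],[0,0,0,0]]])

```text
time: 8.25
tool_pos: [0.4628, -0.0679, 0.0434]
ee_rot: [1.268, 1.57, -0.495]
wrist_force: [-0.2, 0.2, -2.2]
width: 0.0416
```

drive_tool(commands=[[[0.003,0,0,0],[0,0,0,0]]])

```text
time: 8.45
tool_pos: [0.4628, -0.0679, 0.0434]
ee_rot: [1.222, 1.57, -0.542]
wrist_force: [-2.4, 0.8, 5.5]
width: 0.0414
```

drive_tool(commands=[[[0,0,0,0],[0,0,0,0],[0,0,0,0],[0,0,0,0],[0,0,0,0]]], grip=0.8)

```text
time: 8.95
tool_pos: [0.4627, -0.0678, 0.0423]
ee_rot: [-0.122, 1.571, -1.886]
wrist_force: [-0.3, 0.6, -0.2]
width: 0.0745
```

drive_tool(commands=[[[-0.04,0,0,0],[-0.08,0,0,0],[-0.1,0,0,0],[-0.1,0,0,0],[-0.1,0,0,0],[-0.08,0,0,0],[0,0,0,0],[0,0,0,0]]], grip=1)

```text
time: 9.75
tool_pos: [0.4628, -0.0679, 0.1677]
ee_rot: [1.428, 1.57, -0.335]
wrist_force: [-0.5, -0.1, -0.5]
width: 0.094
```

Run:
```python
from h import *
goto(676.4,186.5,140,-11.2)
from bench import imaging
for n in ("side",):
    s=imaging.snapshot(n); np.savez(f"{n}3.npz",**s)
    cv2.imwrite(f"pics/{n}3.png",s["pixels"][:,:,::-1])
```

```text
t 9.75 tcp [462.8 -67.9 167.7] w 94.0 F [-0.5 -0.1 -0.5] J6 [-0.27 -0.09  1.62 -0.    1.61 -0.07]
cur jaw -11.04 turn deg about tool x 0.16 frac 0.0004
shift mm [  27.9  160.1 -291. ] frac [ 0.111  0.64  -1.164] alt turn -0.4996
```

View pics/side3.png

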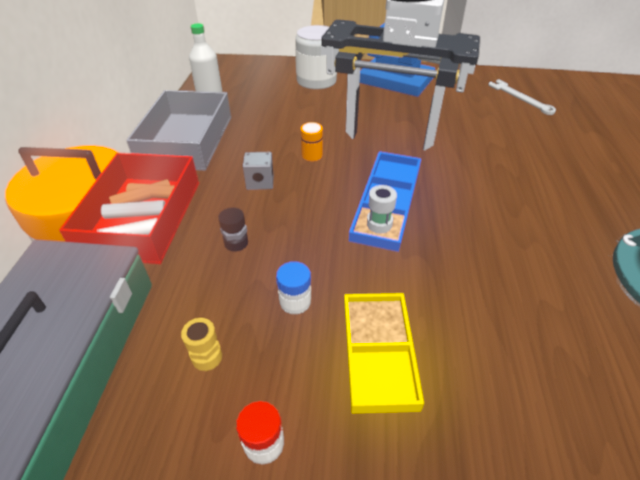

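The sight glass stands upright in the blue cork cell at (382,210). Next is the brass coupling.

drive_tool(commands=[[[0,0.04,-0.07,0],[0,0.06,-0.11,0],[0,0.06,-0.11,0],[0,0.06,-0.11,0],[0,0.06,-0.11,0],[0,0.06,-0.11,0],[0,0.06,-0.11,0],[0,0.06,-0.11,0],[0,0.06,-0.11,0],[0,0.06,-0.11,0],[0,0.06,-0.104,0],[0,0,0,0],[0,0,0,0]]])

```text
time: 11.1
tool_pos: [0.6745, 0.1872, 0.1647]
ee_rot: [-1.063, 1.566, -2.825]
wrist_force: [-0.5, -0.1, 0.8]
width: 0.0942
```

Run:
```python
from h import *
goto(676.4,186.5,30,-11.2)
```

```text
t 11.1 tcp [674.5 187.2 164.7] w 94.2 F [-0.5 -0.1  0.8] J6 [ 0.19  0.44  1.02 -0.    1.69  0.38]
cur jaw -10.99 turn deg about tool x 0.21 frac 0.0006
shift mm [134.7   2.5  -0. ] frac [ 0.539  0.01  -0.   ] alt turn -0.4994
```

drive_tool(commands=[[[0.06,0.008,0,0],[0.08,0,0,0],[0.08,0,0,0],[0.08,0,0,0],[0.08,0,0,0],[0.08,0,0,0],[0.04,0,0,0],[0.02,0,0,0],[0.016,0,0,0],[0,0,0,0],[0,0,0,0]]])

```text
time: 12.2
tool_pos: [0.6781, 0.1868, 0.0346]
ee_rot: [1.91, 1.569, 0.146]
wrist_force: [1.2, 0.1, 0.8]
width: 0.0937
```

drive_tool(commands=[[[0,0,0,0],[0,0,0,0],[0,0,0,0],[0,0,0,0],[0,0,0,0],[0,0,0,0],[0,0,0,0],[0,0,0,0],[0,0,0,0],[0,0,0,0]]], grip=0)

```text
time: 13.2
tool_pos: [0.6773, 0.1868, 0.0334]
ee_rot: [-1.052, 1.571, -2.816]
wrist_force: [0.5, -0.3, -0.1]
width: 0.0375
```

drive_tool(commands=[[[-0.02,0,0,0],[-0.04,0,0,0],[-0.08,0,0,0],[-0.08,0,0,0],[-0.08,0,0,0],[-0.08,0,0,0],[-0.04,0,0,0],[0,0,0,0],[0,0,0,0]]])

```text
time: 14.1
tool_pos: [0.6772, 0.1867, 0.138]
ee_rot: [-1.044, 1.57, -2.808]
wrist_force: [0.2, 0.5, -1.6]
width: 0.0375
```

Run:
```python
from h import *
goto(433.4,-216.7,70,-11.2)
from bench import imaging
for n in ("side",):
    s=imaging.snapshot(n); np.savez(f"{n}4.npz",**s)
    cv2.imwrite(f"pics/{n}4.png",s["pixels"][:,:,::-1])
```

```text
t 14.1 tcp [677.2 186.7 138. ] w 37.5 F [ 0.2  0.5 -1.6] J6 [ 0.19  0.45  1.06 -0.    1.64  0.38]
cur jaw -11.04 turn deg about tool x 0.16 frac 0.0005
shift mm [  68.2 -160.7  443.1] frac [ 0.273 -0.643  1.772] alt turn -0.4995
```

View pics/side4.png

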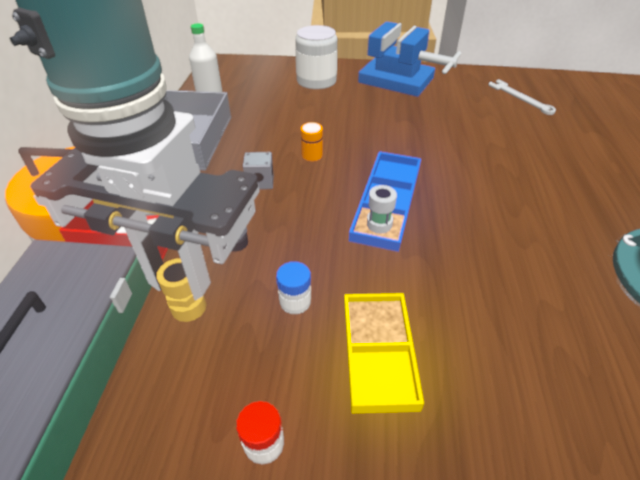

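The brass coupling is held upright at (180,290). I'll carry it to the far bare cell.

drive_tool(commands=[[[0,-0.025,0.07,0],[0,-0.043,0.12,0],[0,-0.045,0.122,0],[0,-0.045,0.122,0],[0,-0.045,0.122,0],[0,-0.045,0.122,0],[0,-0.045,0.122,0],[0,-0.045,0.122,0],[0,-0.045,0.122,0],[0,-0.045,0.122,0],[0,-0.045,0.122,0],[0,-0.045,0.122,0],[0,-0.045,0.122,0],[0,-0.045,0.122,0],[0,-0.035,0.118,0],[0,0,0,0],[0,0,0,0]]])

```text
time: 15.85
tool_pos: [0.4341, -0.2171, 0.1373]
ee_rot: [-2.254, 1.569, 2.264]
wrist_force: [0.6, 0.1, -1.8]
width: 0.0374
```

Run:
```python
from h import *
goto(433.4,-216.7,37.4,-11.2)
```

```text
t 15.85 tcp [ 434.1 -217.1  137.3] w 37.4 F [ 0.6  0.1 -1.8] J6 [-0.58 -0.03  1.63  0.    1.55 -0.39]
cur jaw -11.13 turn deg about tool x 0.07 frac 0.0002
shift mm [99.9 -0.6 -0.1] frac [ 0.4   -0.002 -0.   ] alt turn -0.4998
```

drive_tool(commands=[[[0.06,0,0,0],[0.08,0,0,0],[0.08,0,0,0],[0.06,0,0,0],[0.04,0,0,0],[0.03,0,0,0],[0.02,0,0,0],[0.012,0,0,0],[0.006,0,0,0],[0,0,0,0]]])

```text
time: 16.85
tool_pos: [0.4351, -0.2174, 0.0418]
ee_rot: [1.18, 1.57, -0.583]
wrist_force: [0.2, 0.6, -1.8]
width: 0.0374
```

drive_tool(commands=[[[0.004,0,0,0],[0.004,0,0,0],[0.003,0,0,0],[0,0,0,0]]])

```text
time: 17.25
tool_pos: [0.4348, -0.2172, 0.0387]
ee_rot: [-1.014, 1.571, -2.777]
wrist_force: [-0.9, 0.2, -1.8]
width: 0.0375
```

drive_tool(commands=[[[0.004,0,0,0],[0.003,0,0,0],[0,0,0,0]]])

```text
time: 17.55
tool_pos: [0.4349, -0.2173, 0.0373]
ee_rot: [0.697, 1.571, -1.067]
wrist_force: [0.8, -0.5, 0.9]
width: 0.0375
```

Contact. Release and retreat.

drive_tool(commands=[[[0,0,0,0],[0,0,0,0],[0,0,0,0],[0,0,0,0],[0,0,0,0]]], grip=0.8)

```text
time: 18.05
tool_pos: [0.4348, -0.2173, 0.037]
ee_rot: [0.783, 1.571, -0.98]
wrist_force: [1.2, -0.2, -0.2]
width: 0.0731
```

drive_tool(commands=[[[-0.04,0,0,0],[-0.08,0,0,0],[-0.1,0,0,0],[-0.1,0,0,0],[-0.1,0,0,0],[-0.06,0,0,0],[0,0,0,0],[0,0,0,0]]], grip=1)

```text
time: 18.85
tool_pos: [0.4348, -0.2173, 0.1572]
ee_rot: [1.079, 1.57, -0.685]
wrist_force: [-0.1, 0.3, 0.4]
width: 0.0941
```

Run:
```python
from h import *
goto(577.7,90.7,140,-11.2)
from bench import imaging
for n in ("side",):
    s=imaging.snapshot(n); np.savez(f"{n}5.npz",**s)
    cv2.imwrite(f"pics/{n}5.png",s["pixels"][:,:,::-1])
```

```text
t 18.85 tcp [ 434.8 -217.3  157.2] w 94.1 F [-0.1  0.3  0.4] J6 [-0.58 -0.04  1.6  -0.    1.58 -0.39]
cur jaw -11.04 turn deg about tool x 0.16 frac 0.0004
shift mm [  17.1   80.3 -329.8] frac [ 0.069  0.321 -1.319] alt turn -0.4996
```

View pics/side5.png

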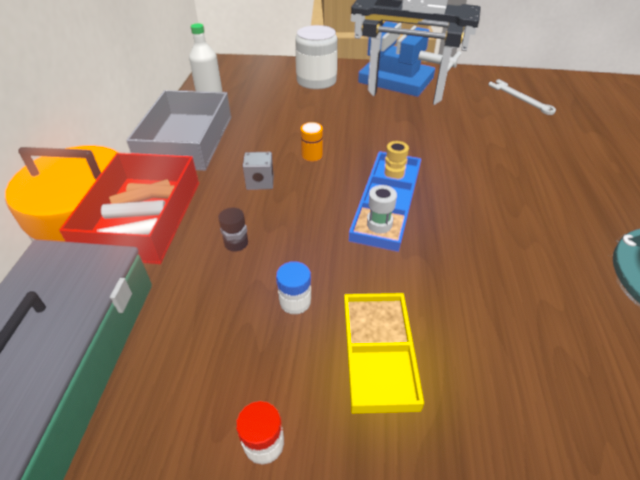

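The brass coupling stands in the far cell at (396,160). Next is the blue jar.

drive_tool(commands=[[[0,0.02,-0.08,0],[0,0.03,-0.12,0],[0,0.03,-0.124,0],[0,0.03,-0.124,0],[0,0.03,-0.124,0],[0,0.03,-0.124,0],[0,0.03,-0.124,0],[0,0.03,-0.124,0],[0,0.03,-0.124,0],[0,0.03,-0.124,0],[0,0.03,-0.12,0],[0,0,0,0],[0,0,0,0]]])

```text
time: 20.2
tool_pos: [0.5753, 0.0895, 0.1552]
ee_rot: [-1.106, 1.567, -2.868]
wrist_force: [-0.7, -0.8, 0.4]
width: 0.0944
```

Run:
```python
from h import *
goto(577.7,90.7,29,-11.2)
```

```text
t 20.2 tcp [575.3  89.5 155.2] w 94.4 F [-0.7 -0.8  0.4] J6 [ 0.06  0.18  1.37 -0.    1.6   0.25]
cur jaw -10.97 turn deg about tool x 0.23 frac 0.0006
shift mm [126.1   2.6  -1.9] frac [ 0.505  0.01  -0.007] alt turn -0.4994
```

drive_tool(commands=[[[0.06,0.008,-0.004,0],[0.08,0,0,0],[0.08,0,0,0],[0.08,0,0,0],[0.08,0,0,0],[0.06,0,0,0],[0.04,0,0,0],[0.02,0,0,0],[0,0,0,0],[0,0,0,0]]])

```text
time: 21.2
tool_pos: [0.579, 0.0899, 0.0328]
ee_rot: [1.759, 1.569, -0.004]
wrist_force: [-0.3, -0.2, 0.1]
width: 0.0938
```

drive_tool(commands=[[[0,0,0,0],[0,0,0,0],[0,0,0,0],[0,0,0,0],[0,0,0,0],[0,0,0,0],[0,0,0,0],[0,0,0,0],[0,0,0,0]]], grip=0)

```text
time: 22.1
tool_pos: [0.5782, 0.09, 0.0319]
ee_rot: [-0.887, 1.571, -2.651]
wrist_force: [-0.1, 0.4, 0.4]
width: 0.0431
```

drive_tool(commands=[[[-0.02,0,0,0],[-0.04,0,0,0],[-0.08,0,0,0],[-0.08,0,0,0],[-0.08,0,0,0],[-0.08,0,0,0],[-0.04,0,0,0],[0,0,0,0],[0,0,0,0]]])

```text
time: 23.0
tool_pos: [0.578, 0.0899, 0.1365]
ee_rot: [-1.153, 1.57, -2.917]
wrist_force: [0.1, 0.5, -2.1]
width: 0.0436
```

Run:
```python
from h import *
goto(448.2,-142.1,70,-11.2)
from bench import imaging
for n in ("side",):
    s=imaging.snapshot(n); np.savez(f"{n}6.npz",**s)
    cv2.imwrite(f"pics/{n}6.png",s["pixels"][:,:,::-1])
```

```text
t 23.0 tcp [578.   89.9 136.5] w 43.6 F [ 0.1  0.5 -2.1] J6 [ 0.06  0.19  1.39 -0.    1.56  0.25]
cur jaw -11.04 turn deg about tool x 0.16 frac 0.0004
shift mm [ 66.6 -82.2 252.8] frac [ 0.266 -0.329  1.011] alt turn -0.4996
```

View pics/side6.png

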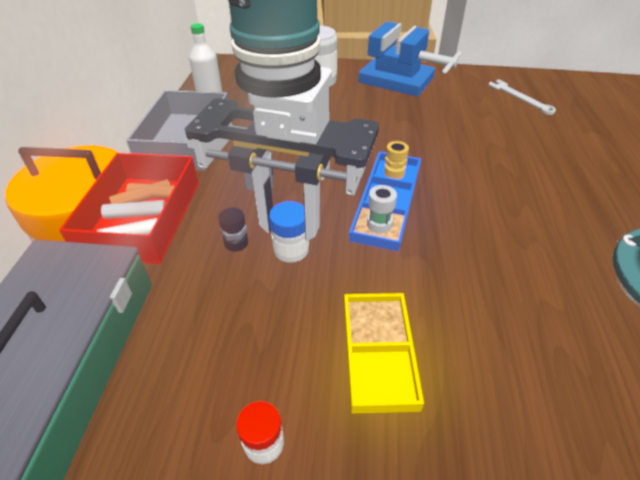

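The blue jar is held upright at (290,232). I'll carry it to the middle cell.

drive_tool(commands=[[[0,-0.02,0.07,0],[0,-0.037,0.115,0],[0,-0.039,0.12,0],[0,-0.039,0.12,0],[0,-0.039,0.12,0],[0,-0.039,0.12,0],[0,-0.039,0.12,0],[0,-0.039,0.12,0],[0,-0.038,0.106,0],[0,0,0,0],[0,0,0,0]]])

```text
time: 24.15
tool_pos: [0.4481, -0.1428, 0.1363]
ee_rot: [-2.056, 1.569, 2.461]
wrist_force: [0.7, 0.5, -1.3]
width: 0.0429
```

Run:
```python
from h import *
goto(448.2,-142.1,35.9,-11.2)
```

```text
t 24.15 tcp [ 448.1 -142.8  136.3] w 42.9 F [ 0.7  0.5 -1.3] J6 [-0.43 -0.07  1.66  0.    1.55 -0.23]
cur jaw -11.16 turn deg about tool x 0.04 frac 0.0001
shift mm [ 1.004e+02  1.000e-01 -6.000e-01] frac [ 0.401  0.    -0.002] alt turn -0.4999
```

drive_tool(commands=[[[0.06,0,0,0],[0.08,0,0,0],[0.08,0,0,0],[0.06,0,0,0],[0.04,0,0,0],[0.03,0,0,0],[0.02,0,0,0],[0.012,0,0,0],[0.006,0,0,0],[0.004,0,0,0],[0.004,0,0,0],[0,0,0,0]]])

```text
time: 25.35
tool_pos: [0.4493, -0.1425, 0.0382]
ee_rot: [1.243, 1.57, -0.521]
wrist_force: [0.4, 0.2, -2.0]
width: 0.0437
```

drive_tool(commands=[[[0.004,0,0,0],[0.003,0,0,0],[0,0,0,0]]])

```text
time: 25.65
tool_pos: [0.4491, -0.1423, 0.0361]
ee_rot: [-1.423, 1.571, 3.096]
wrist_force: [1.2, 0.4, -1.2]
width: 0.0435
```

drive_tool(commands=[[[0.002,0,0,0],[0,0,0,0]]])

```text
time: 25.85
tool_pos: [0.4492, -0.1424, 0.0359]
ee_rot: [0.899, 1.571, -0.865]
wrist_force: [-0.4, 0.9, -1.1]
width: 0.0436
```

drive_tool(commands=[[[0,0,0,0],[0,0,0,0],[0,0,0,0],[0,0,0,0],[0,0,0,0]]], grip=0.8)

```text
time: 26.35
tool_pos: [0.4492, -0.1424, 0.0358]
ee_rot: [1.098, 1.571, -0.665]
wrist_force: [1.6, -0.6, -0.1]
width: 0.0748
```

drive_tool(commands=[[[-0.04,0,0,0],[-0.08,0,0,0],[-0.1,0,0,0],[-0.1,0,0,0],[-0.1,0,0,0],[-0.06,0,0,0],[0,0,0,-0.016],[0,0,0,-0.016],[0,0,0,-0.016],[0,0,0,0],[0,0,0,0]]], grip=1)

```text
time: 27.45
tool_pos: [0.4493, -0.1424, 0.1563]
ee_rot: [0.959, 1.57, -0.504]
wrist_force: [0.1, -0.3, 0.8]
width: 0.0945
```

Run:
```python
from h import *
goto(594.2,-266.2,140,6.2)
from bench import imaging
for n in ("side",):
    s=imaging.snapshot(n); np.savez(f"{n}7.npz",**s)
    cv2.imwrite(f"pics/{n}7.png",s["pixels"][:,:,::-1])
```

```text
t 27.45 tcp [ 449.3 -142.4  156.3] w 94.5 F [ 0.1 -0.3  0.8] J6 [-0.43 -0.07  1.63 -0.    1.58 -0.53]
cur jaw 6.12 turn deg about tool x -0.08 frac -0.0002
shift mm [ 16.4 130.7 138.7] frac [0.066 0.523 0.555] alt turn 0.4998
```

View pics/side7.png

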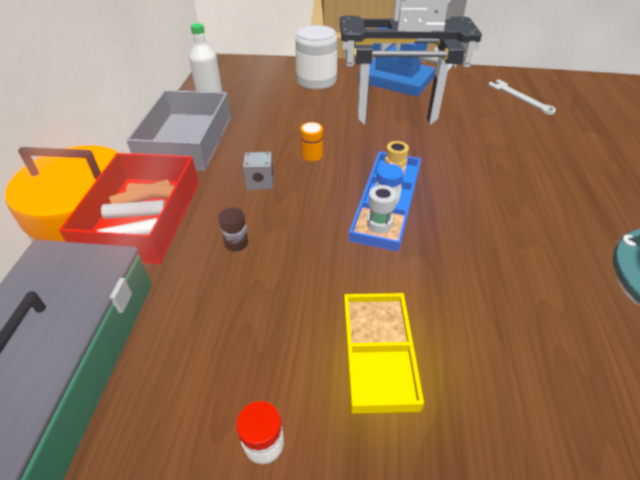

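The blue jar is in the middle cell at (390,177), with all three standing upright. Next is the lamp.

drive_tool(commands=[[[0,0.06,0.065,0],[0,0.09,0.1,0],[0,0.095,0.1,0],[0,0.095,0.1,0],[0,0.095,0.1,0],[0,0.088,0.09,0],[0,0,0,0],[0,0,0,0]]])

```text
time: 28.3
tool_pos: [0.5941, -0.2661, 0.1548]
ee_rot: [-2.238, 1.569, 2.582]
wrist_force: [-0.8, 0.1, 0.2]
width: 0.0939
```

Run:
```python
from h import *
goto(594.2,-266.2,30,6.2)
```

```text
t 28.3 tcp [ 594.1 -266.1  154.8] w 93.9 F [-0.8  0.1  0.2] J6 [-0.51  0.33  1.19  0.    1.63 -0.62]
cur jaw 6.17 turn deg about tool x -0.03 frac -0.0001
shift mm [124.8   0.3   0.3] frac [0.499 0.001 0.001] alt turn 0.4999
```

drive_tool(commands=[[[0.06,0,0,0],[0.08,0,0,0],[0.08,0,0,0],[0.08,0,0,0],[0.08,0,0,0],[0.06,0,0,0],[0.04,0,0,0],[0.02,0,0,0],[0,0,0,0],[0,0,0,0]]])

```text
time: 29.3
tool_pos: [0.5948, -0.2664, 0.0317]
ee_rot: [0.932, 1.569, -0.53]
wrist_force: [-0.0, 0.2, 0.1]
width: 0.094
```

drive_tool(commands=[[[0,0,0,0],[0,0,0,0],[0,0,0,0],[0,0,0,0],[0,0,0,0],[0,0,0,0],[0,0,0,0],[0,0,0,0],[0,0,0,0],[0,0,0,0]]], grip=0)

```text
time: 30.3
tool_pos: [0.5942, -0.266, 0.0307]
ee_rot: [-1.75, 1.571, 3.071]
wrist_force: [-1.0, -0.1, 0.3]
width: 0.0416
```

drive_tool(commands=[[[-0.02,0,0,0],[-0.04,0,0,0],[-0.08,0,0,0],[-0.08,0,0,0],[-0.08,0,0,0],[-0.08,0,0,0],[-0.04,0,0,0],[0,0,0,0],[0,0,0,0]]])

```text
time: 31.2
tool_pos: [0.594, -0.2659, 0.1352]
ee_rot: [-2.149, 1.57, 2.673]
wrist_force: [-0.1, -0.5, -2.5]
width: 0.0411
```

Run:
```python
from h import *
goto(465.5,120.2,70,6.2)
from bench import imaging
for n in ("side",):
    s=imaging.snapshot(n); np.savez(f"{n}8.npz",**s)
    cv2.imwrite(f"pics/{n}8.png",s["pixels"][:,:,::-1])
```

```text
t 31.2 tcp [ 594.  -265.9  135.2] w 41.1 F [-0.1 -0.5 -2.5] J6 [-0.51  0.33  1.22 -0.    1.59 -0.62]
cur jaw 6.24 turn deg about tool x 0.04 frac 0.0001
shift mm [  65.4  -86.  -397.7] frac [ 0.262 -0.344 -1.591] alt turn -0.4999
```

View pics/side8.png

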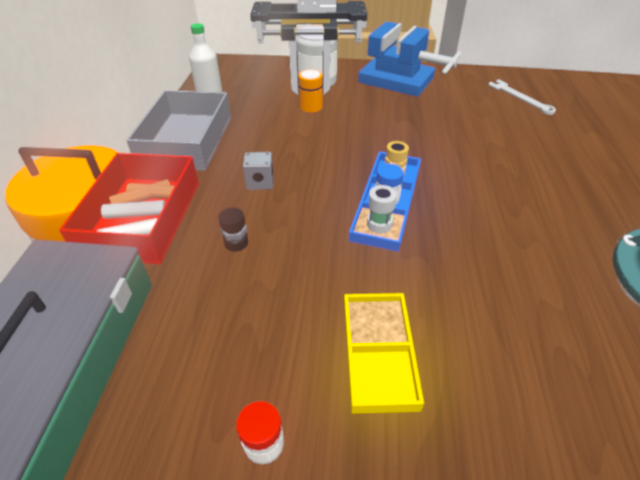

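The lamp is held upright at (311,90). I'll carry it to the yellow tray's cork cell.

drive_tool(commands=[[[0,-0.014,-0.07,0],[0,-0.025,-0.11,0],[0,-0.026,-0.12,0],[0,-0.026,-0.12,0],[0,-0.026,-0.12,0],[0,-0.026,-0.12,0],[0,-0.026,-0.12,0],[0,-0.026,-0.12,0],[0,-0.026,-0.12,0],[0,-0.026,-0.12,0],[0,-0.026,-0.12,0],[0,-0.026,-0.12,0],[0,-0.026,-0.12,0],[0,-0.019,-0.091,0],[0,0,0,0],[0,0,0,0]]])

```text
time: 32.85
tool_pos: [0.4649, 0.1199, 0.1346]
ee_rot: [-1.095, 1.569, -2.555]
wrist_force: [-0.2, -0.4, -1.1]
width: 0.0412
```

Run:
```python
from h import *
goto(465.5,120.2,38.7,6.2)
```

```text
t 32.85 tcp [464.9 119.9 134.6] w 41.2 F [-0.2 -0.4 -1.1] J6 [ 0.13 -0.04  1.64 -0.    1.54  0.02]
cur jaw 6.31 turn deg about tool x 0.11 frac 0.0003
shift mm [95.9  0.8 -0.4] frac [ 0.384  0.003 -0.001] alt turn -0.4997
```

drive_tool(commands=[[[0.06,0,0,0],[0.08,0,0,0],[0.07,0,0,0],[0.05,0,0,0],[0.04,0,0,0],[0.03,0,0,0],[0.02,0,0,0],[0.012,0,0,0],[0.004,0,0,0],[0.004,0,0,0],[0.004,0,0,0],[0,0,0,0]]])

```text
time: 34.05
tool_pos: [0.4656, 0.12, 0.0424]
ee_rot: [1.363, 1.57, -0.099]
wrist_force: [0.7, 0.2, -2.2]
width: 0.0411
```

drive_tool(commands=[[[0.003,0,0,0],[0.003,0,0,0],[0,0,0,0]]])

```text
time: 34.35
tool_pos: [0.4654, 0.12, 0.0406]
ee_rot: [-0.955, 1.571, -2.417]
wrist_force: [-0.5, 0.5, -2.7]
width: 0.0417
```

drive_tool(commands=[[[0.003,0,0,0],[0.003,0,0,0],[0,0,0,0]]])

```text
time: 34.65
tool_pos: [0.4654, 0.1199, 0.039]
ee_rot: [-1.249, 1.57, -2.711]
wrist_force: [0.3, 0.6, -2.7]
width: 0.0416
```

drive_tool(commands=[[[0.003,0,0,0],[0,0,0,0]]])

```text
time: 34.85
tool_pos: [0.4656, 0.12, 0.0386]
ee_rot: [1.213, 1.57, -0.249]
wrist_force: [-0.1, -0.2, -1.1]
width: 0.0413
```

drive_tool(commands=[[[0.002,0,0,0],[0,0,0,0]]])

```text
time: 35.05
tool_pos: [0.4656, 0.12, 0.0386]
ee_rot: [1.294, 1.57, -0.168]
wrist_force: [-2.3, -1.2, 3.3]
width: 0.0418
```

drive_tool(commands=[[[0,0,0,0],[0,0,0,0],[0,0,0,0],[0,0,0,0],[0,0,0,0]]], grip=0.8)

```text
time: 35.55
tool_pos: [0.4655, 0.12, 0.0379]
ee_rot: [-0.148, 1.571, -1.61]
wrist_force: [0.0, 0.4, -0.3]
width: 0.0745
```

drive_tool(commands=[[[-0.04,0,0,0],[-0.08,0,0,0],[-0.1,0,0,0],[-0.1,0,0,0],[-0.1,0,0,0],[-0.06,0,0,0],[0,0,0,-0.0045],[0,0,0,0],[0,0,0,0]]], grip=1)

```text
time: 36.45
tool_pos: [0.4648, 0.1199, 0.1567]
ee_rot: [-1.535, 1.569, -2.969]
wrist_force: [0.2, -0.3, -0.1]
width: 0.0942
```

Run:
```python
from h import *
goto(679.2,-171.2,140,7.8)
from bench import imaging
for n in ("side",):
    s=imaging.snapshot(n); np.savez(f"{n}9.npz",**s)
    cv2.imwrite(f"pics/{n}9.png",s["pixels"][:,:,::-1])
```

```text
t 36.45 tcp [464.8 119.9 156.7] w 94.2 F [ 0.2 -0.3 -0.1] J6 [ 0.13 -0.05  1.61 -0.    1.59 -0.  ]
cur jaw 7.86 turn deg about tool x 0.06 frac 0.0002
shift mm [ 16.4 173.  317.5] frac [0.066 0.692 1.27 ] alt turn -0.4998
```

View pics/side9.png

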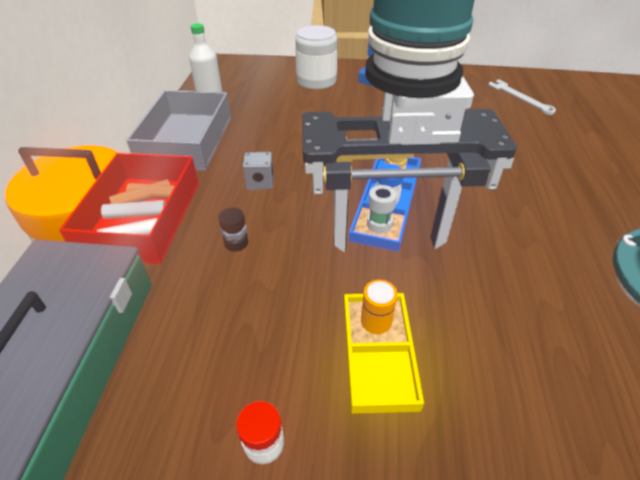

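The lamp stands upright on the yellow tray's cork at (378,308). Next is the junction box.

drive_tool(commands=[[[0,0.04,0.07,0],[0,0.06,0.11,0],[0,0.066,0.121,0],[0,0.066,0.121,0],[0,0.066,0.121,0],[0,0.066,0.121,0],[0,0.066,0.121,0],[0,0.066,0.121,0],[0,0.066,0.121,0],[0,0.066,0.121,0],[0,0.064,0.122,0],[0,0,0,0],[0,0,0,0]]])

```text
time: 37.8
tool_pos: [0.6797, -0.1711, 0.1557]
ee_rot: [-2.153, 1.567, 2.695]
wrist_force: [0.5, -0.6, 0.1]
width: 0.0939
```

Run:
```python
from h import *
goto(679.2,-171.2,25,7.8)
```

```text
t 37.8 tcp [ 679.7 -171.1  155.7] w 93.9 F [ 0.5 -0.6  0.1] J6 [-0.33  0.44  1.03  0.    1.67 -0.46]
cur jaw 7.8 turn deg about tool x 0.0 frac 0.0
shift mm [ 1.307e+02 -1.000e-01  3.000e-01] frac [ 0.523 -0.     0.001] alt turn -0.5
```

drive_tool(commands=[[[0.06,0,0,0],[0.08,0,0,0],[0.08,0,0,0],[0.08,0,0,0],[0.08,0,0,0],[0.07,0,0,0],[0.04,0,0,0],[0.03,0,0,0],[0,0,0,0],[0,0,0,0]]])

```text
time: 38.8
tool_pos: [0.6807, -0.1707, 0.0288]
ee_rot: [1.055, 1.569, -0.379]
wrist_force: [-1.1, -0.1, -0.3]
width: 0.0939
```

drive_tool(commands=[[[0,0,0,0],[0,0,0,0],[0,0,0,0],[0,0,0,0],[0,0,0,0],[0,0,0,0],[0,0,0,0],[0,0,0,0],[0,0,0,0]]], grip=0)

```text
time: 39.7
tool_pos: [0.6801, -0.171, 0.028]
ee_rot: [-1.348, 1.57, -2.781]
wrist_force: [-0.3, -0.6, 0.8]
width: 0.0477
```

drive_tool(commands=[[[-0.02,0,0,0],[-0.04,0,0,0],[-0.08,0,0,0],[-0.08,0,0,0],[-0.08,0,0,0],[-0.08,0,0,0],[-0.06,0,0,0.0045],[0,0,0,0],[0,0,0,0]]])

```text
time: 40.6
tool_pos: [0.6804, -0.1708, 0.1381]
ee_rot: [1.149, 1.57, -0.313]
wrist_force: [-0.4, -0.1, -1.3]
width: 0.0478
```

Run:
```python
from h import *
goto(457.1,195.8,70,6.2)
from bench import imaging
for n in ("side",):
    s=imaging.snapshot(n); np.savez(f"{n}10.npz",**s)
    cv2.imwrite(f"pics/{n}10.png",s["pixels"][:,:,::-1])
```

```text
t 40.6 tcp [ 680.4 -170.8  138.1] w 47.8 F [-0.4 -0.1 -1.3] J6 [-0.33  0.45  1.06  0.    1.63 -0.44]
cur jaw 6.24 turn deg about tool x 0.04 frac 0.0001
shift mm [  67.9 -182.4 -388.6] frac [ 0.272 -0.73  -1.554] alt turn -0.4999
```

View pics/side10.png

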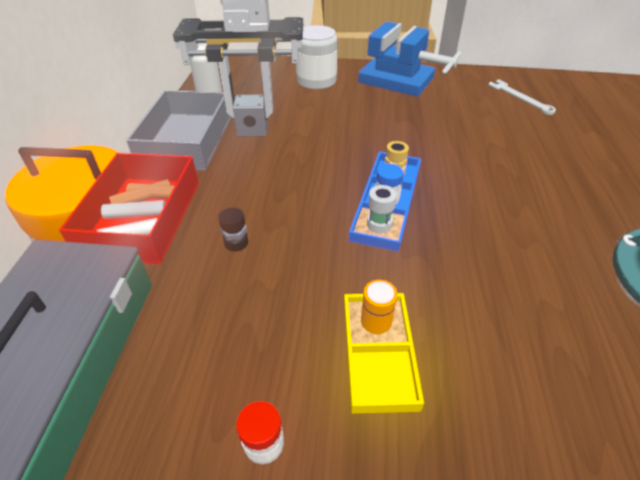

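The box is held upright at (250,115). I'll carry it to the yellow tray's bare cell.

drive_tool(commands=[[[0,-0.03,-0.07,0],[0,-0.052,-0.11,0],[0,-0.056,-0.12,0],[0,-0.056,-0.12,0],[0,-0.056,-0.12,0],[0,-0.056,-0.12,0],[0,-0.056,-0.12,0],[0,-0.056,-0.12,0],[0,-0.056,-0.12,0],[0,-0.056,-0.12,0],[0,-0.056,-0.12,0],[0,-0.056,-0.12,0],[0,-0.056,-0.12,0],[0,-0.032,-0.054,0],[0,0,0,0],[0,0,0,0]]])

```text
time: 42.25
tool_pos: [0.4568, 0.1947, 0.1374]
ee_rot: [-0.288, 1.569, -1.75]
wrist_force: [1.1, 0.4, -1.1]
width: 0.0475
```

Run:
```python
from h import *
goto(457.1,195.8,32,6.2)
```

```text
t 42.25 tcp [456.8 194.7 137.4] w 47.5 F [ 1.1  0.4 -1.1] J6 [ 0.29 -0.01  1.6  -0.    1.55  0.18]
cur jaw 6.25 turn deg about tool x 0.05 frac 0.0001
shift mm [105.4   0.4  -1.2] frac [ 0.422  0.002 -0.005] alt turn -0.4999
```

drive_tool(commands=[[[0.06,0,-0.004,0],[0.08,0,0,0],[0.08,0,0,0],[0.06,0,0,0],[0.05,0,0,0],[0.04,0,0,0],[0.02,0,0,0],[0.012,0,0,0],[0.006,0,0,0],[0.004,0,0,0],[0.004,0,0,0],[0,0,0,0]]])

```text
time: 43.45
tool_pos: [0.4567, 0.1966, 0.0342]
ee_rot: [1.586, 1.57, 0.125]
wrist_force: [0.5, 0.0, -1.4]
width: 0.0479
```

drive_tool(commands=[[[0.003,0,0,0],[0.003,0,0,0],[0,0,0,0]]])

```text
time: 43.75
tool_pos: [0.4565, 0.1965, 0.0324]
ee_rot: [-0.699, 1.571, -2.161]
wrist_force: [-0.2, 0.1, -2.6]
width: 0.0479
```

drive_tool(commands=[[[0.003,0,0,0],[0,0,0,0]]])

```text
time: 43.95
tool_pos: [0.4567, 0.1965, 0.0319]
ee_rot: [1.592, 1.57, 0.13]
wrist_force: [-0.5, -0.8, -1.1]
width: 0.0477
```

drive_tool(commands=[[[0,0,0,0],[0,0,0,0],[0,0,0,0],[0,0,0,0],[0,0,0,0]]], grip=0.85)

```text
time: 44.45
tool_pos: [0.4566, 0.1965, 0.0318]
ee_rot: [1.311, 1.571, -0.151]
wrist_force: [-0.8, -0.1, 0.5]
width: 0.0798
```

drive_tool(commands=[[[-0.04,0,0,0],[-0.08,0,0,0],[-0.1,0,0,0],[-0.1,0,0,0],[-0.1,0,0,0],[-0.1,0,0,0],[-0.1,0,0,0],[0,-0.1,0,0],[0,-0.12,0,0],[0,-0.12,0,0],[0,-0.12,0,0],[0,-0.1,0,0],[0,0,0,0]]], grip=1)

```text
time: 45.75
tool_pos: [0.3157, 0.1812, 0.1879]
ee_rot: [1.884, 1.569, 0.423]
wrist_force: [-0.0, 0.4, -0.4]
width: 0.094
```

Run:
```python
from h import *
state()
from bench import imaging
for n in ("side","top"):
    s=imaging.snapshot(n); np.savez(f"{n}11.npz",**s)
    cv2.imwrite(f"pics/{n}11.png",s["pixels"][:,:,::-1])
```

```text
t 45.75 tcp [315.7 181.2 187.9] w 94.0 F [-0.   0.4 -0.4] J6 [ 0.36 -0.34  1.79  0.    1.69  0.25]
```

View pics/side11.png

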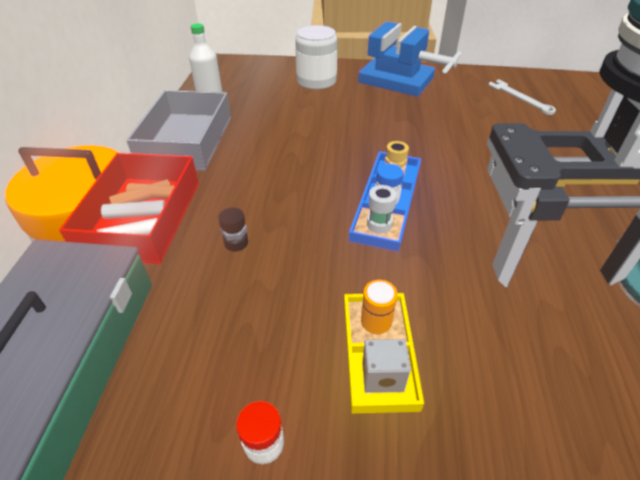

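View pics/top11.png

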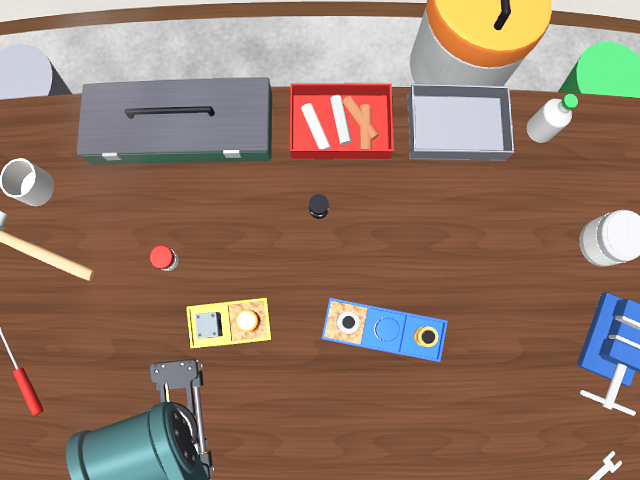

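Both pictures show every kit item in its cell. The blue tray holds the sight glass at (348,323), blue jar at (387,329) and brass at (428,338) in the top view. The yellow tray holds the box at (208,325) and lamp at (248,321). The red jar and black coupling look unmoved. One numeric check, then I'll hand in.

Run:
```python
from h import *
s=load("top11.npz");P=cloud(s)
T=dict(sight=(463,-67.5,.074),bjar=(448.2,-142.1,.064),brass=(433.4,-216.7,.062),lamp=(465.5,120.2,.070),box=(457.1,195.8,.056),rjar=(585.5,284.2,.06),black=(686.4,-14.6,.058))
for k,(x,y,h) in T.items():
    m=(np.hypot(P[...,0]*1000-x,P[...,1]*1000-y)<38)&(P[...,2]>h-.003)&(P[...,2]<h+.009)
    v,u=np.nonzero(m); w=cast(s,np.c_[u,v],h)[:,:2]*1000
    c,r=cv2.minEnclosingCircle(w.astype(np.float32)); print(k,"target",(x,y),"found",np.round(c,1),"r",round(r,1),"top z",np.median(P[m][:,2]).round(4),"std",P[m][:,2].std().round(4))
from bench import robot
print(robot.close_job())
```

```text
sight target (463, -67.5) found [462.3 -68.7] r 20.9 top z 0.0749 std 0.0018
bjar target (448.2, -142.1) found [ 449.3 -142.3] r 21.8 top z 0.0645 std 0.0018
brass target (433.4, -216.7) found [ 436.  -217.2] r 19.9 top z 0.0629 std 0.0018
lamp target (465.5, 120.2) found [465.4 117.6] r 21.0 top z 0.0711 std 0.0019
box target (457.1, 195.8) found [457.3 195.5] r 30.1 top z 0.0573 std 0.002
rjar target (585.5, 284.2) found [585.4 284.3] r 22.2 top z 0.061 std 0.0019
black target (686.4, -14.6) found [686.5 -14.5] r 19.1 top z 0.0588 std 0.002
the job is handed in; nothing more can be done
None
```

Both kits are made up and the job is handed in, after about 46 s of the 106 s allowed. I placed things in the order you listed:

- **Blue tray:** the sight glass is in the cork-lined cell, the brass coupling in the far bare cell and the blue-capped jar in the middle one.
- **Yellow tray:** the orange lamp is in the cork-lined cell and the grey junction box in the bare one.

Each thing was lowered in steps of about 1 mm at the end. The sight glass and lamp were let go only once the wrist force showed they were resting on the cork, at about 5.5 N and 3.3 N.

The last top and side pictures show all five items upright, one to a cell. Their tops are level and at the expected heights to within about 1.5 mm, and their centres are within 3 mm of the cell centres. The red-capped jar and black coupling are where they started, to within 0.2 mm.

No check failed. The side camera's y readings differed from the top camera's by up to about 5 mm, mostly for the lamp. I relied mainly on the top camera, and the grasps bore that out.

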